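# Take the left-hand hub nut off the blender base

### The job

The blender's drive is to be cleaned: unscrew the winged hub nut from the top of its motor base. It has a left-hand thread; feel that it is loosening and how far it must turn, and never force it against the thread. Lift it straight off and set it down gently on the chopping board, wing up, without disturbing the other things.

Things in the scene. Friction and masses are not known exactly. Their poses are not given: they have to be found in the camera images.
- blender_base: White round motor base of a countertop blender, 160 mm across at the foot, 120 mm at the deck, 90 mm high, fixed to the worktop; a speed dial on its front (its -x side). Origin: centre of its underside, z up. Forces between nut and base above 20 N damage the thread.
- thread_seat (a point): Foot of the steel thread stub on the base's deck, on the base's axis, 90 mm above its origin; the stub is hidden under the nut, 51 mm across, 23 to 26 mm tall, rubber-mounted: it gives 1 mm per 2.5 N along z and 0.1 rad per 0.6 N m of twist. Interrupted left-hand thread: the nut loosens clockwise seen from above, rising 2.5 mm per radian; counter-clockwise it wedges, then stops.
- thread_top (a point): Top of the stub, 113 to 116 mm above the base's origin. The nut lets go after 0.15 to 1.3 rad clockwise (hidden; its height does not tell); over the next 0.29 rad it lifts straight off; then it hits a stop. Still threaded, it rises at most about 4 mm above its start before the thread holds it; let go, a spring (2 to 4 N) pops it up 4 mm or more, and it is clear of the stub 25 mm up.
- hub_nut: Grey cap nut, 66 mm across, 28 mm high, ribbed skirt, open below, about 0.12 kg; across its top an upright bar wing 58 mm long (nut's x), 14 mm thick (nut's y), rising from 28 to 59 mm above the origin. Origin: centre of its underside, z up; it starts on the base's axis, 94 to 101 mm above the base's origin, with some 2 mm of sideways play. Held at that height it turns clockwise almost freely.
- nut_wing (a point): Point in the nut's wing to grip, on its axis, 48 mm above the nut's origin (11 mm below the top edge of the wing); axes as the nut's.
- board: Wooden chopping board lying on the worktop, 200 mm (its x) by 320 mm (its y) by 22 mm thick, heavy and still. Origin: centre of its underside, z up.
- clear_jug: Clear jug with handle, 230 mm high, behind the work; bystander. Origin: centre of its underside.
- olive_jar: Jar with a dark lid, 64 mm across, 94 mm high; bystander. Origin: centre of its underside.
- small_tin: Small tin, 57 mm across, 72 mm high; bystander. Origin: centre of its underside.
- spice: Spice jar with a dark lid, 41 mm across, 105 mm high, behind right; bystander. Origin: centre of its underside.
- tea_box: Carton, 63 x 78 mm, 102 mm high, far right; bystander. Origin: centre of its underside.
There are look-alikes about, which are no part of the job. What is shaped like the hub_nut but blue, pink or yellow is not meant.

How it is judged (in metres and radians):
On the way:
1. the nut is out of its thread and lifted with its underside at least 36 mm above the deck, still above the base (z of hub_nut in the frame of blender_base above 0.126 m and horizontal distance between hub_nut and blender_base below 0.04 m), for 0.1 s.
At the end, for the whole second after the job is handed in: The hub nut stands at rest on the chopping board, its centre over the board, its underside on the board's top (within 6 mm), its wing up (tilt under 0.15 rad) (x of hub_nut in the frame of board between -0.095 and 0.095 m and y of hub_nut in the frame of board between -0.155 and 0.155 m and z of hub_nut in the frame of board between 0.016 and 0.028 m and angle between hub_nut's own z axis and vertical below 0.15 rad and linear speed of hub_nut below 0.02 m/s); the robot touches nothing.
It fails at once if the nut is forced: more than 20 N between the nut and the blender base (contact force between hub_nut and blender_base above 20 N).
It fails at once if the nut is dropped or banged onto the board (faster than 0.35 m/s within 10 mm above the board) (z of hub_nut in the frame of board below 0.032 m and horizontal distance between hub_nut and board below 0.16 m and linear speed of hub_nut above 0.35 m/s).
It fails at once if the jug, a jar, the tin or the carton is pushed more than 30 mm from its place (distance of any of clear_jug, olive_jar, small_tin, spice, tea_box from where it was at the start of the episode above 0.03 m).
It also fails if it takes over 50 s, if anything falls off the work surface, if the arm or the gripper's body presses on something with over 40 N, if the wrist force passes 120 N, or if a joint passes its speed limit or range.

### The arm

A 6-joint arm with a two-finger parallel gripper is mounted at the origin on a cart in front of the work surface, level with it; the furniture and walls round the work are solid. World frame = base frame: x ahead of the robot, y to its left, z up, the work surface at z = 0. Lengths are in m, angles in degrees, forces in N, time in s.
With the tool pointing down it reaches from about 0.35 to 0.85 m from the base axis. Payload 8.1 kg.
Tool frame: the origin (TCP) lies midway between the tips of the shut fingers; the grasp point (between the pads) lies 19 mm behind it; z points along the fingers, y is the line along which they close (so a half turn about z gives the same grasp; the last joint's range is limited). The gripper opens to 85 mm and grips with 20 to 120 N. Pads are 22 mm wide; open, the fingers measure 114 mm over their backs; the gripper's body (76 mm by 85 mm) begins 54 mm behind the grasp point. The pads swing forward as they close: fully open they stand 13 mm farther back than shut.
Start: joints at [-76.284, 7.471, 85.268, -0, 87.261, -4.893], TCP at [0.191, -0.569, 0.206] pointing down, gripper open.
Joint ranges: [-169.43, 169.43], [-51.17, 129.36], [1.28, 143.12], [-76.62, 256.62], [0, 156.53], [-152.29, 152.29]. Speed limits (degrees/s): [136.94, 136.94, 159.86, 180, 180, 180].

### API

Orientations are given as a 3x3 rotation matrix whose columns are the frame's x, y, z axes.
In Python, from plant import get_state, capture, calibration, ticket, finder gives the robot as it stands. The module is installed in compiled form; this text tells all that it offers.
- The arm moves only by the tool play_rows, never from a script. Its argument "plan" is a list that holds one entry, the list of rows, each a list of 7 numbers: the shift along the tool's x, y, z in cm, then the turn, a rotation vector about the tool's x, y, z in rad, then the closure, from 0 (fully open) to 1 (shut). In form: [[[x, y, z, ax, ay, az, gripper], ...]]. A call has 1 to 5 rows; each row shifts and turns the commanded pose from where the row before left it, along the tool's axes as they then stand; what a row does not reach is not made up. A row lasts 1/10 s, in which the tool goes at most 50 mm and 8.59 degrees, less where a joint would pass 70% of its speed; a pose out of reach is approached as far as the arm can. A call with a gripper value outside its range is refused whole. The fingers move at their own pace and stop on an object; "newtons" is the grip in N (left out, the last holds). Time passes only in rows, so rows that do not move let the fingers close. It gives the time, the measured TCP pose, the force, the opening and the grip force at its end, in the units of the state.
- get_state(): the state, without advancing time (a new reading comes with each control period).
- capture(name): name is "side" or "top"; returns the picture (400x640x3 uint8, red, green, blue); there is no depth.
- calibration(name): a dict with "K" (3x3 intrinsics, pixels), "cam_to_world" (4x4, takes a point from camera to world coordinates). Camera axes: x right, y up, looking along -z (the intrinsics and any distortion apply to the point x, -y, -z); pixel columns grow to the right and rows downward; lengths in m; the calibration is good to about 2 mm. A picture is of the moment at which its call begins. calibration takes no time and is no camera call.
- ticket.hand_in(): hands the job in; it is judged then, once.
Trained networks look in the newest picture that a camera, given by its name, has taken for a name from the list of things; names that differ only in an ending like _2 or _b are one class to them, and where a whole thing is asked for, a point or a joint stands for the part that bears it (a point fixed in the world has none). Each returns a list of dicts, best first, with "score" (0 to 1); they miss things now and then, are a little off and sometimes report something else, mostly with a low value. They report only what shows in the picture. A call takes as long as a camera call. They do not tell look-alikes from the thing itself.
- finder.search_frame(camera, label): "rect" ([left, top, right, bottom] in pixels, round what is visible of it).
- finder.outline_of(camera, label): "region" (400x640 bool, what is visible of it) and "rect" ([left, top, right, bottom] in pixels, round what is visible of it).
The state is a dict: "t": time; "qpos": joint angles; "joint_velocities": joint speeds; "joint_efforts": joint torques, N m; "eef_pos": TCP position; "ee_rot": TCP orientation; "ft_force": force on the tool from outside, world axes, zero at the start; "wrist_torque": the same for the moment, N m; "gripper_width": finger opening in m; "grasp_force": force on a finger pad.
Only numpy, scipy, OpenCV 4.12 (cv2) and the standard library are available. Lean on these libraries where they do the work, as an engineer would, in place of code of your own. Each camera call takes 0.05 s, during which the arm holds its last target. There are 200 camera calls.

## Working session

There is one attempt and no reset: what is moved stays moved. The work goes in short steps, Python scripts to look and compute and a tool call to move; the robot and the scene stay as the last step left them, time stands still between calls to the robot, and variables do not carry over. Pictures are saved under pics/ and viewed, at most 10 in all, crops included, and the job is handed in when it is done.

Besides the shell and the picture viewer there is one more tool, called by a JSON object that holds its "name" and its "arguments". play_rows: Moves the arm, as the interface text tells. Its arguments: {"type":"object","properties":{"plan":{"type":"array","items":{"type":"array","items":{"type":"array","items":{"type":"number"}}}},"newtons":{"type":"number"}},"required":["plan"]}

```bash
mkdir -p pics; python3 - <<'E'
from plant import *
import cv2,numpy as np
for c in ("side","top"):
    im=capture(c); cv2.imwrite(f"pics/{c}0.png",im[:,:,::-1])
    k=calibration(c); print(c,np.round(k["K"],1).tolist(),np.round(k["cam_to_world"],3).tolist(),[x for x in k])
    for l in ("hub_nut","blender_base","board"):
        print(l,[(round(d["score"],2),np.round(d["rect"]).tolist()) for d in finder.search_frame(c,l)][:5])
s=get_state();print(s["t"],s["eef_pos"],s["ee_rot"],s["ft_force"],s["gripper_width"])
E
```

```text
side [[408.2, 0.0, 326.5], [0.0, 408.2, 203.0], [0.0, 0.0, 1.0]] [[-0.972, 0.112, -0.208, 0.314], [-0.235, -0.367, 0.9, 1.172], [0.024, 0.923, 0.383, 0.575], [0.0, 0.0, 0.0, 1.0]] ['K', 'cam_to_world']
hub_nut [(0.95, [337.0, 177.0, 358.0, 199.0]), (0.65, [392.0, 227.0, 418.0, 251.0]), (0.61, [391.0, 211.0, 410.0, 230.0])]
blender_base [(0.93, [322.0, 189.0, 373.0, 230.0])]
board [(0.96, [295.0, 250.0, 380.0, 343.0])]
top [[424.6, 0.0, 322.2], [0.0, 424.6, 196.3], [0.0, 0.0, 1.0]] [[0.016, 0.989, -0.144, 0.382], [-1.0, 0.016, -0.001, 0.01], [0.001, 0.144, 0.99, 1.477], [0.0, 0.0, 0.0, 1.0]] ['K', 'cam_to_world']
hub_nut [(0.87, [295.0, 128.0, 317.0, 146.0]), (0.65, [327.0, 259.0, 346.0, 281.0]), (0.65, [424.0, 158.0, 445.0, 180.0]), (0.63, [289.0, 262.0, 306.0, 285.0]), (0.61, [328.0, 202.0, 348.0, 224.0])]
blender_base [(0.93, [316.0, 196.0, 359.0, 239.0])]
board [(0.62, [171.0, 198.0, 270.0, 265.0]), (0.51, [186.0, 156.0, 213.0, 179.0])]
0.4 [ 0.1914716  -0.56853128  0.20622693] [[ 9.47703769e-01  3.19151306e-01 -9.74719520e-05]
 [ 3.19151321e-01 -9.47703726e-01  2.86877211e-04]
 [-8.17295569e-07 -3.02982916e-04 -9.99999954e-01]] [0.35197181 0.18002747 0.10518711] 0.08533129443391999
```

View pics/side0.png

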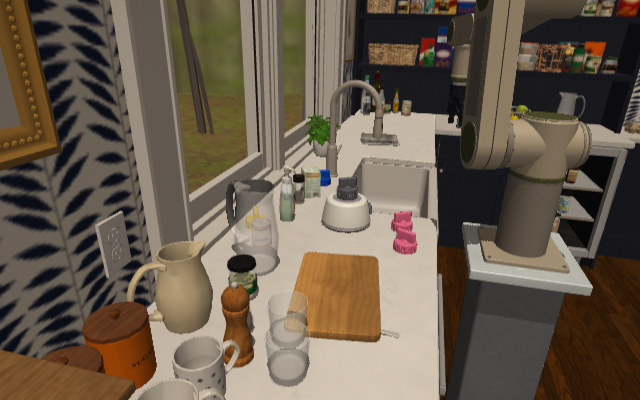

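View pics/top0.png

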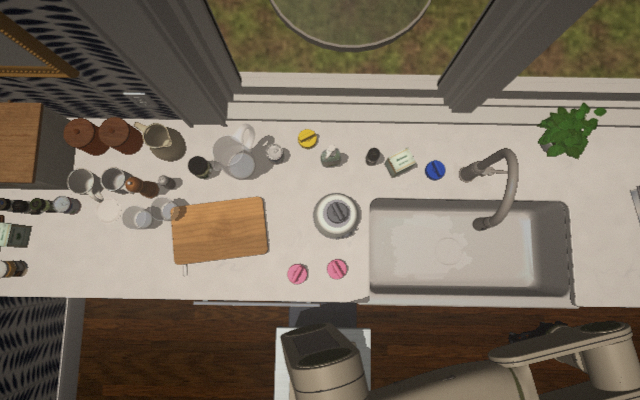

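The side view shows the white base at (347,210) with the grey nut on it at (347,188). In the top view the candidates are: grey on the base (338,212), yellow (308,138), blue (435,170), and pink (297,273) and (337,269). Only the grey one on the base fits, so I'll confirm it in a crop and measure it.

```bash
cat > h.py <<'E'
from plant import *
import cv2,numpy as np
from scipy.optimize import least_squares
def ray(c,u,v):
    k=calibration(c);T=np.array(k["cam_to_world"]);d=np.linalg.inv(k["K"])@[u,v,1]
    return T[:3,3],T[:3,:3]@[d[0],-d[1],-d[2]]
def onz(c,u,v,z):
    o,d=ray(c,u,v);return o+d*(z-o[2])/d[2]
def proj(c,p):
    k=calibration(c);T=np.array(k["cam_to_world"]);q=T[:3,:3].T@(np.array(p)-T[:3,3]);q=q*[1,-1,-1]
    w=np.array(k["K"])@q;return w[:2]/w[2]
E
python3 - <<'E'
from h import *
t=capture("top");s=capture("side")
a=cv2.resize(t[180:245,305:370],(520,520),interpolation=cv2.INTER_CUBIC)
b=cv2.resize(s[165:235,315:380],(260,280),interpolation=cv2.INTER_CUBIC)
b=cv2.copyMakeBorder(b,0,240,0,0,cv2.BORDER_CONSTANT)
cv2.imwrite("pics/crop.png",np.hstack([a,b])[:,:,::-1])
for c in ("top","side"):
    for l in ("blender_base","hub_nut","board","clear_jug","olive_jar","small_tin","spice","tea_box"):
        for d in finder.outline_of(c,l)[:6]:
            if d["score"]<.4: continue
            m=d["region"].astype(np.uint8);v,u=np.nonzero(m)
            if len(u)<5: continue
            print(c,l,round(d["score"],2),np.round(d["rect"]),(round(u.mean(),1),round(v.mean(),1)),np.round(onz(c,u.mean(),v.mean(),{"blender_base":.05,"hub_nut":.13,"board":.02}.get(l,.08)),3))
            if l=="board" and c=="top": print(np.round([onz(c,*p,.022)[:2] for p in cv2.boxPoints(cv2.minAreaRect(np.c_[u,v].astype(np.float32)))],3).tolist())
E
```

```text
top blender_base 0.63 [316. 195. 357. 239.] (np.float64(335.9), np.float64(216.4)) [ 0.522 -0.035  0.05 ]
top blender_base 0.57 [186. 157. 215. 180.] (np.float64(200.2), np.float64(167.2)) [0.684 0.432 0.05 ]
top hub_nut 0.88 [426. 162. 443. 179.] (np.float64(434.6), np.float64(170.3)) [ 0.669 -0.35   0.13 ]
top hub_nut 0.87 [327. 258. 349. 279.] (np.float64(336.9), np.float64(269.0)) [ 0.349 -0.038  0.13 ]
top hub_nut 0.81 [291. 262. 308. 284.] (np.float64(297.6), np.float64(274.0)) [0.332 0.084 0.13 ]
top hub_nut 0.62 [330. 204. 344. 221.] (np.float64(337.4), np.float64(212.4)) [ 0.527 -0.037  0.13 ]
top hub_nut 0.53 [294. 127. 320. 149.] (np.float64(307.2), np.float64(138.6)) [0.768 0.064 0.13 ]
top board 0.84 [172. 197. 269. 261.] (np.float64(219.7), np.float64(230.6)) [0.469 0.361 0.02 ]
[[0.548, 0.544], [0.593, 0.218], [0.395, 0.187], [0.351, 0.507]]
top clear_jug 0.88 [212. 126. 258. 181.] (np.float64(235.6), np.float64(153.9)) [0.725 0.306 0.08 ]
top olive_jar 0.85 [187. 155. 215. 179.] (np.float64(200.0), np.float64(167.1)) [0.678 0.424 0.08 ]
top small_tin 0.51 [262. 146. 2
[... 882 characters left out ...]

side hub_nut 0.55 [392. 212. 410. 230.] (np.float64(401.8), np.float64(220.1)) [0.34  0.183 0.13 ]
side board 0.97 [294. 250. 381. 344.] (np.float64(340.9), np.float64(295.4)) [0.453 0.398 0.02 ]
side board 0.58 [319. 191. 374. 231.] (np.float64(346.2), np.float64(212.6)) [ 0.532 -0.069  0.02 ]
side clear_jug 0.59 [226. 178. 277. 277.] (np.float64(253.8), np.float64(221.8)) [0.747 0.204 0.08 ]
side olive_jar 0.71 [225. 254. 258. 296.] (np.float64(243.4), np.float64(272.3)) [0.665 0.455 0.08 ]
side spice 0.65 [290. 172. 305. 204.] (np.float64(298.8), np.float64(187.9)) [ 0.706 -0.094  0.08 ]
side tea_box 0.59 [300. 167. 322. 197.] (np.float64(311.3), np.float64(180.6)) [ 0.685 -0.18   0.08 ]
```

View pics/crop.png

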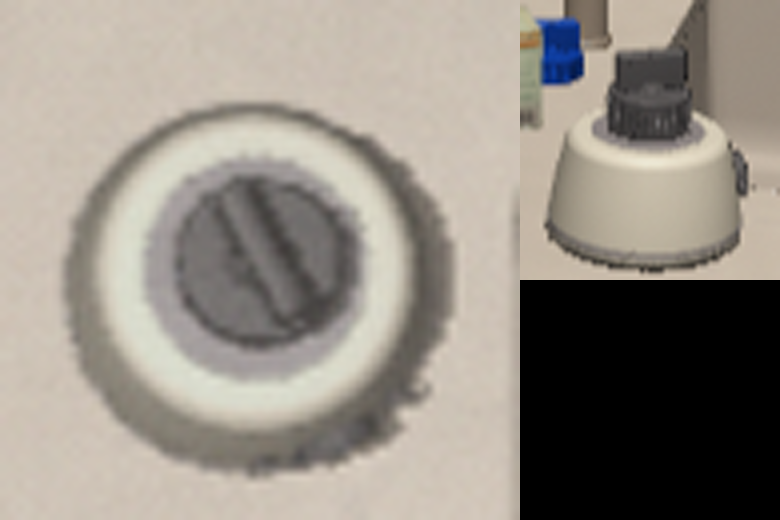

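The crop confirms the grey winged nut on the white base. In the top crop the wing runs from (232,180) to (300,325); in the side crop its top edge is at about (651,50).

```bash
python3 - <<'E'
from h import *
f=lambda x,y:(305+x/8-.5,180+y/8-.5)
e=[onz("top",*f(*p),.156) for p in((232,180),(300,325))]
print("wing ends",np.round(e,3),"mid",np.mean(e,0).round(4))
print("disc at .125",onz("top",*f(267,262),.125).round(4))
print("deck ring", onz("top",*f(258,266),.09).round(4))
# two-view of wing top centre
u1=f(262,250);u2=(315+131/4-.5,165+50/4-.5)
r=least_squares(lambda p:np.r_[proj("top",p)-u1,proj("side",p)-u2],[.53,-.04,.156]);print(r.x.round(4),r.fun.round(2))
s=get_state();R=s["ee_rot"];print("tool y yaw",np.degrees(np.arctan2(R[1,1],R[0,1])),s["t"])
d=np.array(e[0]-e[1]);print("wing yaw",np.degrees(np.arctan2(d[1],d[0])))
E
```

```text
wing ends [[ 0.557 -0.024  0.156]
 [ 0.5   -0.051  0.156]] mid [ 0.5286 -0.0377  0.156 ]
disc at .125 [ 0.5281 -0.0393  0.125 ]
deck ring [ 0.5302 -0.0369  0.09  ]
[ 0.5286 -0.0362  0.1574] [ 0.03  0.21 -0.22 -0.03]
tool y yaw -71.39246885478455 1.3
wing yaw 25.698842810819336
```

{"name": "play_rows", "arguments": {"plan": [[[3.2,-2.6,0,0,0,0,0.5],[3.2,-2.6,0,0,0,0,0.5],[3.2,-2.6,0,0,0,0,0.5],[3.2,-2.6,0,0,0,0,0.5],[3.2,-2.6,0,0,0,0,0.5]]]}}

```text
t: 1.8
eef_pos: [0.3023, -0.393, 0.2065]
ee_rot: [[0.948, 0.319, 0.0], [0.319, -0.948, -0.0], [0.0, 0.0, -1.0]]
ft_force: [0.7, -0.8, 0.3]
gripper_width: 0.0426
grasp_force: 0.0
```

{"name": "play_rows", "arguments": {"plan": [[[3.2,-2.6,0,0,0,0,0.5],[3.2,-2.6,0,0,0,0,0.5],[3.2,-2.6,0,0,0,0,0.5],[3.2,-2.6,0,0,0,0,0.5],[3.2,-2.6,0,0,0,0,0.5]]]}}

```text
t: 2.3
eef_pos: [0.4125, -0.2187, 0.2067]
ee_rot: [[0.948, 0.319, 0.001], [0.319, -0.948, -0.001], [0.0, 0.001, -1.0]]
ft_force: [0.6, -0.2, -0.5]
gripper_width: 0.0428
grasp_force: 0.0
```

{"name": "play_rows", "arguments": {"plan": [[[3.2,-2.6,0,0,0,0,0.5],[3.2,-2.6,0,0,0,0,0.5],[3.2,-2.6,0,0,0,0,0.5],[3.2,-2.6,0,0,0,0,0.5],[3.2,-2.6,0,0,0,0,0.5]]]}}

```text
t: 2.8
eef_pos: [0.5227, -0.0442, 0.2067]
ee_rot: [[0.948, 0.319, 0.001], [0.319, -0.948, -0.0], [0.001, 0.0, -1.0]]
ft_force: [-0.7, -0.0, 0.5]
gripper_width: 0.0427
grasp_force: 0.0
```

{"name": "play_rows", "arguments": {"plan": [[[0,0,0,0,0,-0.149,0.5],[0,0,0,0,0,-0.149,0.5],[0,0,0,0,0,-0.149,0.5],[0,0,0,0,0,-0.149,0.5],[0,0,0,0,0,-0.149,0.5]]]}}

```text
t: 3.3
eef_pos: [0.522, -0.0457, 0.2064]
ee_rot: [[0.475, 0.88, 0.0], [0.88, -0.475, -0.0], [0.0, 0.0, -1.0]]
ft_force: [-0.3, -0.7, 0.3]
gripper_width: 0.0428
grasp_force: 0.0
```

{"name": "play_rows", "arguments": {"plan": [[[0,0,0,0,0,-0.149,0.5],[0,0,0,0,0,-0.149,0.5],[0,0,0,0,0,-0.149,0.5],[0,0,0,0,0,-0.149,0.5],[0,0,0,0,0,-0.149,0.5]]]}}

```text
t: 3.8
eef_pos: [0.5219, -0.0458, 0.2064]
ee_rot: [[-0.248, 0.969, 0.0], [0.969, 0.248, -0.0], [-0.0, 0.0, -1.0]]
ft_force: [0.5, -0.5, -0.0]
gripper_width: 0.0428
grasp_force: 0.0
```

{"name": "play_rows", "arguments": {"plan": [[[0,0,0,0,0,-0.149,0.5],[0,0,0,0,0,-0.149,0.5],[0,0,0,0,0,-0.149,0.5],[0,0,0,0,0,-0.149,0.5],[0,0,0,0,0,-0.149,0.5]]]}}

```text
t: 4.3
eef_pos: [0.5219, -0.0458, 0.2065]
ee_rot: [[-0.839, 0.544, 0.0], [0.544, 0.839, -0.0], [-0.0, 0.0, -1.0]]
ft_force: [0.4, -0.6, 0.3]
gripper_width: 0.0426
grasp_force: 0.0
```

{"name": "play_rows", "arguments": {"plan": [[[0,0,0,0,0,-0.149,0.5],[0,0,0,0,0,-0.149,0.5],[0,0,0,0,0,-0.149,0.5],[0,0,0,0,0,-0.149,0.5],[0,0,0,0,0,-0.149,0.5]]]}}

```text
t: 4.8
eef_pos: [0.5219, -0.0458, 0.2064]
ee_rot: [[-0.986, -0.169, 0.0], [-0.169, 0.986, -0.0], [-0.0, -0.0, -1.0]]
ft_force: [0.3, 0.4, 0.2]
gripper_width: 0.0428
grasp_force: 0.0
```

{"name": "play_rows", "arguments": {"plan": [[[0,0,0,0,0,-0.14,0.5],[0,0,0,0,0,-0.139,0.5],[-0.95,0.46,0,0,0,0,0.5],[0,0,2.0,0,0,0,0.5],[0,0,2.0,0,0,0,0.5]]]}}

```text
t: 5.3
eef_pos: [0.5298, -0.037, 0.1668]
ee_rot: [[-0.906, -0.424, 0.002], [-0.424, 0.906, -0.0], [-0.002, -0.001, -1.0]]
ft_force: [-0.4, -0.2, 0.4]
gripper_width: 0.0426
grasp_force: 0.0
```

```bash
python3 - <<'E'
from h import *
out=[]
for c in("side","top"):
    im=capture(c);s=get_state();print(s["t"],s["eef_pos"].round(4) if hasattr(s["eef_pos"],"round") else s["eef_pos"],proj(c,s["eef_pos"]),s["ft_force"],s["wrist_torque"],s["qpos"])
    u,v=map(int,proj(c,s["eef_pos"]))
    out.append(cv2.resize(im[v-35:v+35,u-35:u+35],(390,390),interpolation=cv2.INTER_CUBIC))
cv2.imwrite("pics/c2.png",np.hstack(out)[:,:,::-1])
E
```

```text
5.35 [ 0.5273 -0.0367  0.1622] [347.54082973 175.53001526] [-0.88246916  0.58865924 -2.90096909] [ 0.00017521  0.02579791 -0.05516577] [-9.54768389e+00 -1.94157327e+00  9.96339225e+01  1.36556226e-02
  8.25420374e+01 -1.24629316e+02]
5.4 [ 0.5269 -0.0367  0.1633] [337.49990742 211.31608107] [-1.65464168  0.57181208 -1.25165661] [0.0313698  0.00594823 0.04036446] [-9.55446020e+00 -1.98202363e+00  9.95561799e+01  9.70773151e-03
  8.27233937e+01 -1.24678458e+02]
```

View pics/c2.png

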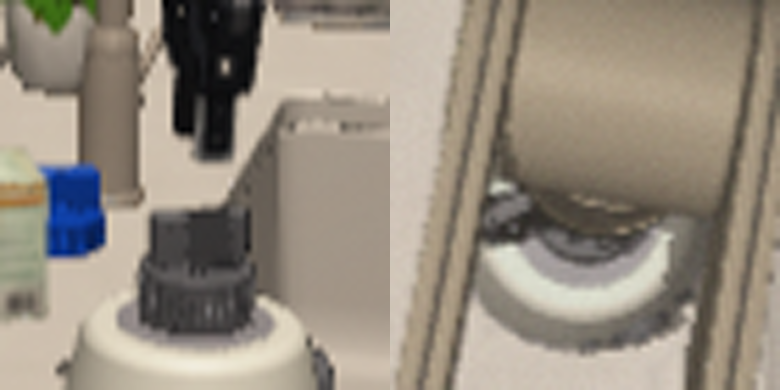

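{"name": "play_rows", "arguments": {"plan": [[[0,0,1.0,0,0,0,0.5],[0,0,1.0,0,0,0,0.5],[0,0,1.0,0,0,0,0.6],[0,0,0,0,0,0,0.7],[0,0,0,0,0,0,0.75]]], "newtons": 20}}

```text
t: 5.9
eef_pos: [0.5284, -0.0376, 0.1363]
ee_rot: [[-0.904, -0.428, -0.0], [-0.428, 0.904, 0.0], [0.0, 0.0, -1.0]]
ft_force: [-0.6, 0.3, 1.0]
gripper_width: 0.0215
grasp_force: 0.0
```

{"name": "play_rows", "arguments": {"plan": [[[0,0,0.4,0,0,0,0.77],[0,0,0,0,0,0,0.79],[0,0,0,0,0,0,0.81]]]}}

```text
t: 6.2
eef_pos: [0.5286, -0.0376, 0.1325]
ee_rot: [[-0.904, -0.428, 0.0], [-0.428, 0.904, -0.0], [-0.0, -0.0, -1.0]]
ft_force: [0.0, 0.4, -0.7]
gripper_width: 0.0159
grasp_force: 0.0
```

```bash
cat > st.py <<'E'
from plant import get_state
import numpy as np
s=get_state();print({k:np.round(s[k],4).tolist() for k in("t","eef_pos","ft_force","wrist_torque","gripper_width","grasp_force")})
E
python3 st.py
```

```text
{'t': 6.2, 'eef_pos': [0.5286, -0.0376, 0.1325], 'ft_force': [0.0093, 0.4367, -0.6758], 'wrist_torque': [0.0028, 0.0334, 0.0625], 'gripper_width': 0.0159, 'grasp_force': 0.0}
```

{"name": "play_rows", "arguments": {"plan": [[[0,0,0,0,0,0,0.85],[0,0,0,0,0,0,0.9],[0,0,0,0,0,0,1.0],[0,0,0,0,0,0,1.0]]], "newtons": 30}}

```text
t: 6.6
eef_pos: [0.5286, -0.0377, 0.1324]
ee_rot: [[-0.904, -0.428, 0.0], [-0.428, 0.904, -0.0], [-0.0, -0.0, -1.0]]
ft_force: [0.3, -0.7, -0.2]
gripper_width: 0.0002
grasp_force: 0.1
```

```bash
python3 st.py
```

```text
{'t': 6.6, 'eef_pos': [0.5286, -0.0377, 0.1324], 'ft_force': [0.2735, -0.7395, -0.1709], 'wrist_torque': [0.0347, -0.0219, 0.0215], 'gripper_width': 0.0002, 'grasp_force': 0.1054}
```

```bash
python3 - <<'E'
from h import *
im=capture("side");s=get_state();p=proj("side",s["eef_pos"]);print(p,s["eef_pos"])
for z in(0,.09,.118,.125,.1565): print(z,proj("side",[.5286,-.0376,z]).round(1))
cv2.imwrite("pics/c3.png",cv2.resize(im[150:240,300:390],(600,600),interpolation=cv2.INTER_CUBIC)[:,:,::-1])
E
```

```text
[346.78300911 184.2370723 ] [ 0.5286117  -0.03762094  0.13245967]
0 [345.1 221.8]
0.09 [346.2 196.6]
0.118 [346.6 188.5]
0.125 [346.7 186.4]
0.1565 [347.1 177.1]
```

View pics/c3.png

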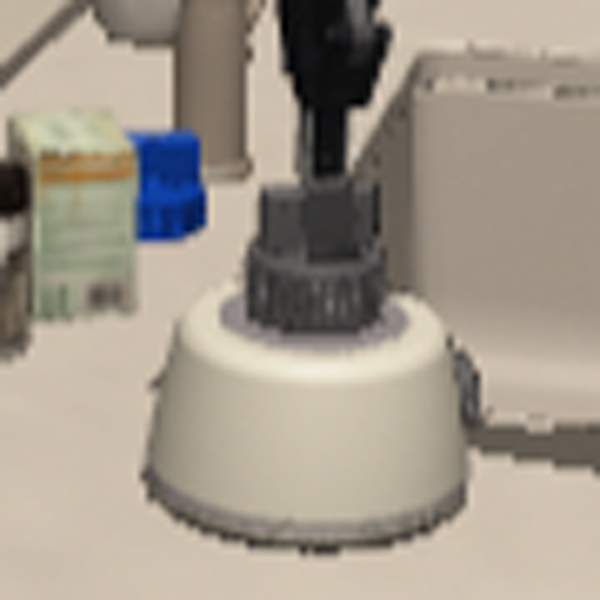

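The fingers closed on nothing. In the crop the finger ends at or behind the wing's top edge, around (325,178). I'll raise the shut fingers and compare where the tip appears with its projection.

{"name": "play_rows", "arguments": {"plan": [[[0,0,-2.0,0,0,0,1],[0,0,-2.0,0,0,0,1],[0,0,0,0,0,0,1],[0,0,0,0,0,0,1]]]}}

```text
t: 7.05
eef_pos: [0.5289, -0.0377, 0.1725]
ee_rot: [[-0.904, -0.428, 0.001], [-0.428, 0.904, -0.0], [-0.001, -0.001, -1.0]]
ft_force: [-0.4, -0.1, 0.7]
gripper_width: 0.0002
grasp_force: 0.0
```

```bash
python3 - <<'E'
from h import *
s=get_state();im=capture("side");p=proj("side",s["eef_pos"]);print(p,s["eef_pos"],s["t"])
t=capture("top");q=proj("top",s["eef_pos"]);print(q)
a=cv2.resize(im[145:205,317:377],(420,420),interpolation=cv2.INTER_CUBIC)
cv2.circle(a,(int((p[0]-317+.5)*7),int((p[1]-145+.5)*7)),3,(255,0,0),-1)
cv2.imwrite("pics/c4.png",a[:,:,::-1])
E
```

```text
[347.24830646 172.26166345] [ 0.52889116 -0.0376896   0.17253854] 7.05
[337.93903791 210.34616308]
```

View pics/c4.png

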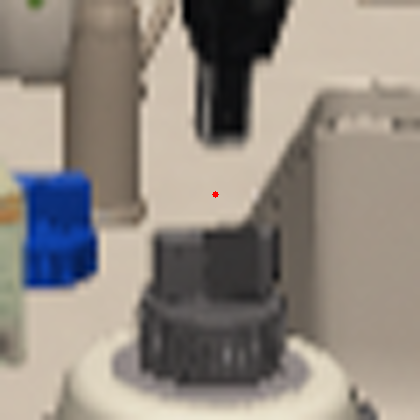

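The shut tip shows at crop (221,138), against a projection of (215,195). So the real tips sit about 26 mm above the reported TCP, and about 2.5 mm towards -x. The wing top is at crop row 227. I'll use what the image shows and descend by feel.

{"name": "play_rows", "arguments": {"plan": [[[-0.25,0,0,0,0,0,0.4],[0,0,1.0,0,0,0,0.4],[0,0,1.5,0,0,0,0.4],[0,0,1.0,0,0,0,0.4]]], "newtons": 20}}

```text
t: 7.55
eef_pos: [0.5297, -0.0364, 0.1347]
ee_rot: [[-0.904, -0.428, -0.003], [-0.428, 0.904, 0.0], [0.002, 0.002, -1.0]]
ft_force: [-0.5, 0.8, -0.4]
gripper_width: 0.0514
grasp_force: 0.0
```

{"name": "play_rows", "arguments": {"plan": [[[0,0,0.5,0,0,0,0.4],[0,0,0,0,0,0,0.4]]]}}

```text
t: 7.75
eef_pos: [0.5297, -0.0364, 0.1307]
ee_rot: [[-0.904, -0.428, -0.003], [-0.428, 0.904, 0.0], [0.002, 0.002, -1.0]]
ft_force: [0.4, 0.2, 0.2]
gripper_width: 0.0513
grasp_force: 0.0
```

{"name": "play_rows", "arguments": {"plan": [[[0,0,0.4,0,0,0,0.4],[0,0,0,0,0,0,0.4]]]}}

```text
t: 7.95
eef_pos: [0.5309, -0.0366, 0.1283]
ee_rot: [[-0.904, -0.428, 0.0], [-0.428, 0.904, -0.0], [-0.0, -0.0, -1.0]]
ft_force: [-0.9, -0.2, -0.1]
gripper_width: 0.0511
grasp_force: 0.0
```

{"name": "play_rows", "arguments": {"plan": [[[0,0,0.5,0,0,0,0.5],[0,0,0.5,0,0,0,0.5],[0,0,0,0,0,0,0.5]]]}}

```text
t: 8.25
eef_pos: [0.5302, -0.0364, 0.1174]
ee_rot: [[-0.904, -0.428, -0.001], [-0.428, 0.904, 0.0], [0.001, 0.001, -1.0]]
ft_force: [-0.2, 0.7, -0.1]
gripper_width: 0.0422
grasp_force: 0.0
```

{"name": "play_rows", "arguments": {"plan": [[[0,0,0.5,0,0,0,0.5],[0,0,0.4,0,0,0,0.5],[0,0,0,0,0,0,0.5]]]}}

```text
t: 8.55
eef_pos: [0.5303, -0.0364, 0.1085]
ee_rot: [[-0.904, -0.428, -0.001], [-0.428, 0.904, 0.0], [0.001, 0.001, -1.0]]
ft_force: [-0.4, 0.3, 1.0]
gripper_width: 0.0428
grasp_force: 0.0
```

```bash
python3 - <<'E'
from h import *
s=get_state();im=capture("side")
print(s["eef_pos"],s["ft_force"])
cv2.imwrite("pics/c5.png",cv2.resize(im[145:215,312:382],(490,490),interpolation=cv2.INTER_CUBIC)[:,:,::-1])
E
```

```text
[ 0.53026713 -0.03644127  0.10848949] [-0.42809791  0.31948771  1.03212553]
```

View pics/c5.png

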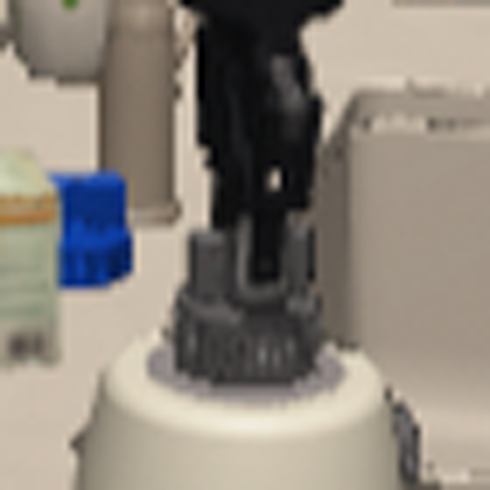

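Now the fingers straddle the wing: the front tip is at crop (265,282) and the rear finger is behind the wing at (225,220). I'll go slightly deeper and close gradually.

{"name": "play_rows", "arguments": {"plan": [[[0,0,0.3,0,0,0,0.6],[0,0,0,0,0,0,0.7],[0,0,0,0,0,0,0.76]]], "newtons": 20}}

```text
t: 8.9
eef_pos: [0.5308, -0.0365, 0.1064]
ee_rot: [[-0.904, -0.428, -0.0], [-0.428, 0.904, 0.0], [0.0, 0.0, -1.0]]
ft_force: [0.2, 0.0, -0.3]
gripper_width: 0.0208
grasp_force: 0.0
```

{"name": "play_rows", "arguments": {"plan": [[[0,0,0,0,0,0,0.79],[0,0,0,0,0,0,0.81]]]}}

```text
t: 9.1
eef_pos: [0.5309, -0.0366, 0.1066]
ee_rot: [[-0.904, -0.428, 0.0], [-0.428, 0.904, -0.0], [-0.0, -0.0, -1.0]]
ft_force: [0.4, 0.2, 0.2]
gripper_width: 0.0161
grasp_force: 0.0
```

```bash
python3 st.py
```

```text
{'t': 9.1, 'eef_pos': [0.5309, -0.0366, 0.1066], 'ft_force': [0.3515, 0.1576, 0.154], 'wrist_torque': [0.024, -0.0128, -0.0036], 'gripper_width': 0.0161, 'grasp_force': 0.0}
```

{"name": "play_rows", "arguments": {"plan": [[[0,0,0,0,0,0,0.83],[0,0,0,0,0,0,0.86],[0,0,0,0,0,0,0.9]]], "newtons": 25}}

```text
t: 9.4
eef_pos: [0.5309, -0.0365, 0.1065]
ee_rot: [[-0.904, -0.428, 0.0], [-0.428, 0.904, 0.0], [-0.0, -0.0, -1.0]]
ft_force: [-0.5, 0.6, 0.7]
gripper_width: 0.0139
grasp_force: 27.6
```

```bash
python3 st.py
```

```text
{'t': 9.4, 'eef_pos': [0.5309, -0.0365, 0.1065], 'ft_force': [-0.4549, 0.5957, 0.7425], 'wrist_torque': [0.0234, -0.0079, -0.0412], 'gripper_width': 0.0139, 'grasp_force': 27.5769}
```

{"name": "play_rows", "arguments": {"plan": [[[0,0,0,0,0,0,1],[0,0,0,0,0,0.05,1],[0,0,0,0,0,0.05,1],[0,0,0,0,0,0,1]]], "newtons": 40}}

```text
t: 9.8
eef_pos: [0.5309, -0.0366, 0.1065]
ee_rot: [[-0.942, -0.335, 0.0], [-0.335, 0.942, -0.0], [-0.0, -0.0, -1.0]]
ft_force: [0.4, -0.2, 1.8]
gripper_width: 0.0131
grasp_force: 43.0
```

```bash
python3 st.py
```

```text
{'t': 9.8, 'eef_pos': [0.5309, -0.0366, 0.1065], 'ft_force': [0.4201, -0.2181, 1.7966], 'wrist_torque': [0.0056, -0.0484, -0.0188], 'gripper_width': 0.0131, 'grasp_force': 42.963}
```

{"name": "play_rows", "arguments": {"plan": [[[0,0,0,0,0,0.05,1],[0,0,0,0,0,0.05,1],[0,0,-0.3,0,0,0,1],[0,0,-0.3,0,0,0,1],[0,0,0,0,0,0,1]]]}}

```text
t: 10.3
eef_pos: [0.5305, -0.0366, 0.1117]
ee_rot: [[-0.97, -0.241, -0.001], [-0.241, 0.97, 0.0], [0.001, 0.0, -1.0]]
ft_force: [5.3, -0.6, -11.4]
gripper_width: 0.0133
grasp_force: 41.2
```

```bash
python3 st.py
```

```text
{'t': 10.3, 'eef_pos': [0.5305, -0.0366, 0.1117], 'ft_force': [5.308, -0.6149, -11.3734], 'wrist_torque': [-0.2395, -1.0307, -0.0248], 'gripper_width': 0.0133, 'grasp_force': 41.1857}
```

{"name": "play_rows", "arguments": {"plan": [[[0,0,0.3,0,0,0,1],[0,0,0.2,0,0,0,1],[0,0,0,0,0,0.05,1],[0,0,0,0,0,0.05,1],[0,0,0,0,0,0,1]]]}}

```text
t: 10.8
eef_pos: [0.5308, -0.0365, 0.1078]
ee_rot: [[-0.99, -0.141, -0.0], [-0.141, 0.99, 0.0], [0.0, 0.0, -1.0]]
ft_force: [-0.6, 0.0, -0.7]
gripper_width: 0.0131
grasp_force: 42.7
```

```bash
python3 st.py
```

```text
{'t': 10.8, 'eef_pos': [0.5308, -0.0365, 0.1078], 'ft_force': [-0.6054, 0.0112, -0.7278], 'wrist_torque': [-0.0421, 0.1362, 0.0446], 'gripper_width': 0.0131, 'grasp_force': 42.6999}
```

{"name": "play_rows", "arguments": {"plan": [[[0,0,-0.25,0,0,0,1],[0,0,0,0,0,0,1]]]}}

```text
t: 11.0
eef_pos: [0.5306, -0.0365, 0.1098]
ee_rot: [[-0.99, -0.143, -0.0], [-0.143, 0.99, 0.0], [0.0, 0.0, -1.0]]
ft_force: [2.0, 0.2, -5.9]
gripper_width: 0.0133
grasp_force: 42.0
```

{"name": "play_rows", "arguments": {"plan": [[[0,0,0.25,0,0,0,1],[0,0,0,0,0,0.05,1],[0,0,0,0,0,0.05,1],[0,0,-0.25,0,0,0,1],[0,0,0,0,0,0,1]]]}}

```text
t: 11.5
eef_pos: [0.5308, -0.0365, 0.1099]
ee_rot: [[-0.999, -0.044, 0.0], [-0.044, 0.999, 0.0], [-0.0, 0.0, -1.0]]
ft_force: [2.0, 1.0, -5.9]
gripper_width: 0.0131
grasp_force: 42.0
```

```bash
python3 st.py
```

```text
{'t': 11.5, 'eef_pos': [0.5308, -0.0365, 0.1099], 'ft_force': [1.9942, 0.9621, -5.8819], 'wrist_torque': [-0.0409, -0.4177, -0.041], 'gripper_width': 0.0131, 'grasp_force': 42.0157}
```

{"name": "play_rows", "arguments": {"plan": [[[0,0,0.25,0,0,0,1],[0,0,0,0,0,0.06,1],[0,0,0,0,0,0.06,1],[0,0,-0.25,0,0,0,1],[0,0,0,0,0,0,1]]]}}

```text
t: 12.0
eef_pos: [0.5309, -0.0366, 0.1099]
ee_rot: [[-0.997, 0.076, 0.0], [0.076, 0.997, -0.0], [-0.0, 0.0, -1.0]]
ft_force: [2.3, 1.3, -4.5]
gripper_width: 0.0134
grasp_force: 42.1
```

```bash
python3 st.py
```

```text
{'t': 12.0, 'eef_pos': [0.5309, -0.0366, 0.1099], 'ft_force': [2.3281, 1.2962, -4.5443], 'wrist_torque': [-0.0124, -0.3896, 0.0276], 'gripper_width': 0.0134, 'grasp_force': 42.1254}
```

{"name": "play_rows", "arguments": {"plan": [[[0,0,0.25,0,0,0,1],[0,0,0,0,0,0.06,1],[0,0,0,0,0,0.06,1],[0,0,-0.25,0,0,0,1],[0,0,0,0,0,0,1]]]}}

```text
t: 12.5
eef_pos: [0.5311, -0.0366, 0.1105]
ee_rot: [[-0.981, 0.194, 0.001], [0.194, 0.981, -0.0], [-0.001, -0.0, -1.0]]
ft_force: [0.0, -0.0, 0.9]
gripper_width: 0.0134
grasp_force: 43.0
```

```bash
python3 st.py
```

```text
{'t': 12.5, 'eef_pos': [0.5311, -0.0366, 0.1105], 'ft_force': [0.0391, -0.0009, 0.9131], 'wrist_torque': [-0.13, 0.0392, -0.0411], 'gripper_width': 0.0134, 'grasp_force': 42.9641}
```

The pull vanished at about 0.64 rad, so I'll turn a little more to sit in the window and then lift with a check.

{"name": "play_rows", "arguments": {"plan": [[[0,0,0,0,0,0.06,1],[0,0,-0.2,0,0,0,1],[0,0,-0.2,0,0,0,1],[0,0,0,0,0,0,1]]]}}

```text
t: 12.9
eef_pos: [0.5309, -0.0365, 0.1141]
ee_rot: [[-0.967, 0.253, 0.0], [0.253, 0.967, 0.0], [-0.0, 0.0, -1.0]]
ft_force: [-1.3, 0.6, -0.4]
gripper_width: 0.0132
grasp_force: 42.7
```

```bash
python3 st.py
```

```text
{'t': 12.9, 'eef_pos': [0.5309, -0.0365, 0.1141], 'ft_force': [-1.2955, 0.5752, -0.4252], 'wrist_torque': [-0.022, -0.0279, -0.0054], 'gripper_width': 0.0132, 'grasp_force': 42.7179}
```

{"name": "play_rows", "arguments": {"plan": [[[0,0,-0.4,0,0,0,1],[0,0,-0.4,0,0,0,1],[0,0,0,0,0,0,1]]]}}

```text
t: 13.2
eef_pos: [0.5313, -0.0366, 0.1227]
ee_rot: [[-0.967, 0.255, 0.001], [0.255, 0.967, -0.0], [-0.001, 0.0, -1.0]]
ft_force: [0.4, -0.3, -0.3]
gripper_width: 0.0134
grasp_force: 42.7
```

{"name": "play_rows", "arguments": {"plan": [[[0,0,-0.6,0,0,0,1],[0,0,-1.0,0,0,0,1],[0,0,-1.5,0,0,0,1],[0,0,-2,0,0,0,1],[0,0,-1,0,0,0,1]]]}}

```text
t: 13.7
eef_pos: [0.5321, -0.0368, 0.1862]
ee_rot: [[-0.967, 0.255, 0.004], [0.255, 0.967, -0.001], [-0.004, 0.0, -1.0]]
ft_force: [0.0, -0.6, -0.7]
gripper_width: 0.0132
grasp_force: 42.7
```

```bash
python3 - <<'E'
from h import *
import st
im=capture("side")
cv2.imwrite("pics/c6.png",cv2.resize(im[110:270,230:430],(800,640),interpolation=cv2.INTER_CUBIC)[:560,:,::-1])
c=np.array([.469,.361]);
for p in ((.45,.3,.022),(.453,.36,.022)): print(proj("side",p),proj("top",p))
E
```

```text
{'t': 13.7, 'eef_pos': [0.5321, -0.0368, 0.1862], 'ft_force': [0.0428, -0.5927, -0.7398], 'wrist_torque': [0.0213, -0.0169, -0.0001], 'gripper_width': 0.0132, 'grasp_force': 42.6961}
[350.08801697 272.69797455] [237.1149998 236.6095677]
[344.24023478 285.65244228] [219.59464212 235.43774867]
```

View pics/c6.png

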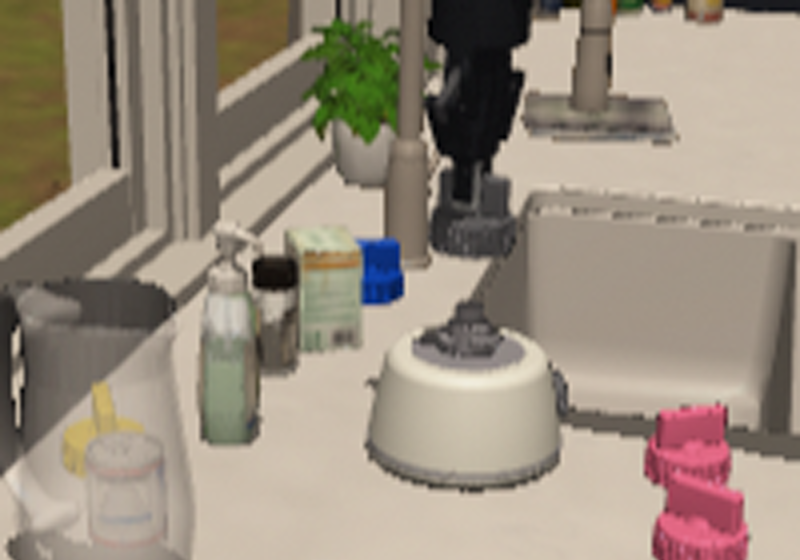

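The nut is off and held at crop (475,220), with the bare stub visible at (470,320). Next I'll carry it to the board at about (0.475, 0.31).

{"name": "play_rows", "arguments": {"plan": [[[0.7,1.6,0,0,0,0,1],[1.4,3.2,0,0,0,0,1],[1.5,3.5,0,0,0,0,1],[1.5,3.5,0,0,0,0,1],[1.5,3.5,0,0,0,0,1]]]}}

```text
t: 14.25
eef_pos: [0.5056, 0.1295, 0.1829]
ee_rot: [[-0.967, 0.255, 0.0], [0.255, 0.967, 0.0], [-0.0, 0.0, -1.0]]
ft_force: [0.6, 0.4, -1.0]
gripper_width: 0.0132
grasp_force: 42.6
```

{"name": "play_rows", "arguments": {"plan": [[[1.5,3.5,0,0,0,0,1],[1.5,3.5,0,0,0,0,1],[1.5,3.5,0,0,0,0,1],[1.5,3.5,0,0,0,0,1],[1.0,2.0,0,0,0,0,1]]]}}

```text
t: 14.75
eef_pos: [0.4783, 0.3034, 0.1828]
ee_rot: [[-0.967, 0.253, -0.0], [0.253, 0.967, 0.001], [0.0, 0.001, -1.0]]
ft_force: [0.0, -0.2, -0.5]
gripper_width: 0.0136
grasp_force: 42.6
```

{"name": "play_rows", "arguments": {"plan": [[[0,0,1.5,0,0,0,1],[0,0,2.5,0,0,0,1],[0,0,2.5,0,0,0,1],[0,0,2.0,0,0,0,1],[0,0,1.5,0,0,0,1]]]}}

```text
t: 15.25
eef_pos: [0.4781, 0.2993, 0.0803]
ee_rot: [[-0.967, 0.256, -0.002], [0.256, 0.967, -0.002], [0.002, -0.002, -1.0]]
ft_force: [0.3, 0.7, -1.6]
gripper_width: 0.0129
grasp_force: 42.7
```

{"name": "play_rows", "arguments": {"plan": [[[0,0,1.5,0,0,0,1],[0,0,1.0,0,0,0,1],[0,0,1.0,0,0,0,1],[0,0,0.5,0,0,0,1],[0,0,0,0,0,0,1]]]}}

```text
t: 15.75
eef_pos: [0.4788, 0.3006, 0.0423]
ee_rot: [[-0.967, 0.255, -0.001], [0.255, 0.967, -0.0], [0.001, -0.001, -1.0]]
ft_force: [-0.1, 0.3, -0.9]
gripper_width: 0.0128
grasp_force: 42.7
```

```bash
python3 - <<'E'
from h import *
import st
im=capture("side")
cv2.imwrite("pics/c7.png",cv2.resize(im[200:350,240:440],(800,600),interpolation=cv2.INTER_CUBIC)[:,:,::-1])
E
```

```text
{'t': 15.75, 'eef_pos': [0.4788, 0.3006, 0.0423], 'ft_force': [-0.1141, 0.2781, -0.8581], 'wrist_torque': [0.0042, 0.0408, 0.0266], 'gripper_width': 0.0128, 'grasp_force': 42.6519}
```

View pics/c7.png

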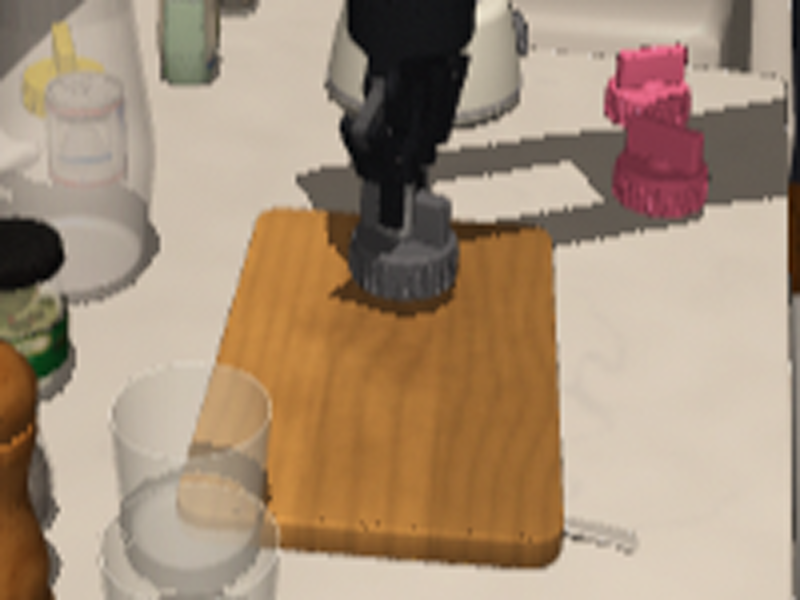

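The nut, at crop (405,260), hovers over the board's sink-side end. I'll shift 4 cm further in and lower it by feel.

{"name": "play_rows", "arguments": {"plan": [[[0,2,0,0,0,0,1],[0,2,0,0,0,0,1],[0,0,0.3,0,0,0,1],[0,0,0.2,0,0,0,1],[0,0,0,0,0,0,1]]]}}

```text
t: 16.3
eef_pos: [0.4889, 0.3388, 0.0375]
ee_rot: [[-0.967, 0.255, -0.001], [0.255, 0.967, -0.001], [0.001, -0.001, -1.0]]
ft_force: [-0.5, -0.5, -1.6]
gripper_width: 0.0132
grasp_force: 42.6
```

{"name": "play_rows", "arguments": {"plan": [[[0,0,0.2,0,0,0,1],[0,0,0.1,0,0,0,1],[0,0,0,0,0,0,1]]]}}

```text
t: 16.6
eef_pos: [0.4892, 0.339, 0.0347]
ee_rot: [[-0.967, 0.255, -0.0], [0.255, 0.967, -0.0], [0.0, -0.0, -1.0]]
ft_force: [-0.5, -0.7, -1.3]
gripper_width: 0.0134
grasp_force: 42.6
```

{"name": "play_rows", "arguments": {"plan": [[[0,0,0.1,0,0,0,1],[0,0,0.1,0,0,0,1],[0,0,0,0,0,0,1]]]}}

```text
t: 16.9
eef_pos: [0.4892, 0.3394, 0.0327]
ee_rot: [[-0.967, 0.255, -0.0], [0.255, 0.967, -0.0], [0.0, -0.0, -1.0]]
ft_force: [0.5, -0.1, -0.9]
gripper_width: 0.0131
grasp_force: 42.6
```

{"name": "play_rows", "arguments": {"plan": [[[0,0,0.1,0,0,0,1],[0,0,0,0,0,0,1]]]}}

```text
t: 17.1
eef_pos: [0.4892, 0.3394, 0.0318]
ee_rot: [[-0.967, 0.255, -0.0], [0.255, 0.967, -0.0], [0.0, -0.0, -1.0]]
ft_force: [0.7, 0.5, -0.7]
gripper_width: 0.0132
grasp_force: 42.6
```

{"name": "play_rows", "arguments": {"plan": [[[0,0,0.1,0,0,0,1],[0,0,0,0,0,0,1]]]}}

```text
t: 17.3
eef_pos: [0.4892, 0.3394, 0.0307]
ee_rot: [[-0.967, 0.255, -0.0], [0.255, 0.967, -0.0], [0.0, -0.0, -1.0]]
ft_force: [0.3, -0.6, -1.2]
gripper_width: 0.0133
grasp_force: 42.6
```

{"name": "play_rows", "arguments": {"plan": [[[0,0,0.1,0,0,0,1],[0,0,0,0,0,0,1]]]}}

```text
t: 17.5
eef_pos: [0.4894, 0.3395, 0.0304]
ee_rot: [[-0.967, 0.255, 0.0], [0.255, 0.967, 0.0], [-0.0, 0.0, -1.0]]
ft_force: [-2.5, -1.6, 3.5]
gripper_width: 0.0133
grasp_force: 43.1
```

Contact felt, so I'll release and retreat straight up.

{"name": "play_rows", "arguments": {"plan": [[[0,0,0,0,0,0,0.8],[0,0,0,0,0,0,0.7],[0,0,0,0,0,0,0.55],[0,0,0,0,0,0,0.55],[0,0,0,0,0,0,0.55]]]}}

```text
t: 18.0
eef_pos: [0.4893, 0.3394, 0.0298]
ee_rot: [[-0.967, 0.255, -0.0], [0.255, 0.967, -0.0], [0.0, -0.0, -1.0]]
ft_force: [-0.4, 0.3, -0.2]
gripper_width: 0.0385
grasp_force: 0.0
```

{"name": "play_rows", "arguments": {"plan": [[[0,0,-0.5,0,0,0,0.55],[0,0,-1.5,0,0,0,0.55],[0,0,-3,0,0,0,0.55],[0,0,-4,0,0,0,0.55],[0,0,-4,0,0,0,0.55]]]}}

```text
t: 18.5
eef_pos: [0.4891, 0.3393, 0.1624]
ee_rot: [[-0.967, 0.255, 0.0], [0.255, 0.967, 0.0], [-0.0, 0.0, -1.0]]
ft_force: [0.8, -0.3, 0.0]
gripper_width: 0.0387
grasp_force: 0.0
```

```bash
python3 - <<'E'
from h import *
import st
im=capture("side")
cv2.imwrite("pics/c8.png",cv2.resize(im[180:360,220:440],(800,600),interpolation=cv2.INTER_CUBIC)[:,:,::-1])
E
```

```text
{'t': 18.5, 'eef_pos': [0.4891, 0.3393, 0.1624], 'ft_force': [0.794, -0.312, 0.0378], 'wrist_torque': [0.013, -0.101, -0.0074], 'gripper_width': 0.0387, 'grasp_force': 0.0}
```

View pics/c8.png

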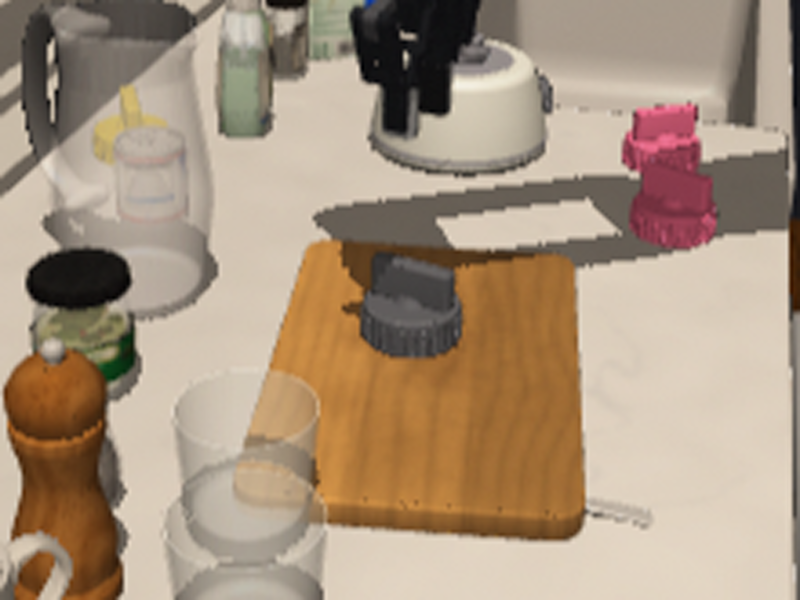

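The nut stands wing up on the board at crop (412,310), the gripper is clear above it, and nothing else in view has moved.

```bash
python3 -c "
from plant import ticket
print(ticket.hand_in())"
```

```text
the job is handed in; nothing more can be done
None
```

The hub nut came free after about 0.64 rad clockwise, was lifted straight off and now stands wing up on the chopping board, and the job is handed in (18.5 s on the robot's clock; the hand-in returned no verdict).

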